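Swap the spent reagent carrier of a lab analyser

TASK

One of the three reagent carriers in the analyser's loading lanes has no bottles left: slide it out and park it squarely on the black and yellow return mat, lying lengthwise on the mat. Then slide the fresh carrier that stands on the bench into the lane this has freed, fully home against the stop with its pull pocket outwards. Keep every carrier flat on the bench, never lifted or tipped, and leave the other two carriers and everything else on the bench where they are.

Things in the scene. Friction and masses are not known exactly. Their poses are not given: they have to be found in the camera images.
- spent_carrier: The spent carrier, in one of the three lanes: Grey tray 130 mm (own x) x 84 mm x 40 mm high, walls and floor 5 mm. Origin: centre of the underside. Its -x end is an open pull pocket, the rest (x -15 to 60 mm) the bottle bay. Its bay is bare: four dark sockets and a low cross divider, no bottles. About 0.25 kg.
- fresh_carrier: The fresh carrier, on the open bench left of the analyser: Grey tray 130 mm (own x) x 84 mm x 40 mm high, walls and floor 5 mm. Origin: centre of the underside. Its -x end is an open pull pocket, the rest (x -15 to 60 mm) the bottle bay. Four white bottles with blue caps in the bay, tops at 68 mm. About 0.4 kg. 
- spent_pull (a point): Centre of the spent carrier's pull pocket, at own x -40 mm on its floor, 5 mm above the bench. Inside the pocket is 40 mm long (own x), 74 mm wide and 35 mm deep, open on top: fingertips fit in. Axes as the carrier.
- fresh_pull (a point): Centre of the fresh carrier's pull pocket, at own x -40 mm on its floor, 5 mm above the bench. Inside the pocket is 40 mm long (own x), 74 mm wide and 35 mm deep, open on top: fingertips fit in. Axes as the carrier.
- full_carrier_a: A carrier still in use in a lane, to be left there: same tray and pocket as the others. Four white bottles with blue caps in the bay, tops at 68 mm. About 0.4 kg. 
- full_carrier_b: The other carrier still in use in a lane, to be left there: same tray and pocket. Four white bottles with blue caps in the bay, tops at 68 mm. About 0.4 kg. 
- analyser: White analyser, fixed, at the right. Own -x points out of its three lanes (centred on own y 100, 0, -100 mm, 92 mm clear, no floor). Origin: on the bench, centre of the middle lane's home. Guide rails 8 mm wide, 25 mm high, on y -150, -50, 50, 150 mm, from x -45 mm to the stop: the housing's face at x 66 mm. Housing: x 66 to 276 mm, y +-168 mm, 175 mm high.
- lane0_home (a point): On the bench: where the origin of a carrier lies when fully home in the lane at the analyser's own y 100 mm, own axes as the analyser's (it then sticks out of the rails by 20 mm).
- lane1_home (a point): The same for the middle lane (own y 0).
- lane2_home (a point): The same for the lane at own y -100 mm.
- return_mat: Return mat, flat on the bench (under 1 mm, no edge to catch), black with a yellow border, 170 mm (own x) by 125 mm (own y). Origin: its centre. A parked carrier's long axis lies along the mat's own x, either way round.
- buffer_bottle: Clear bottle with a blue cap, radius 30 mm, 160 mm high, standing on the open bench in front of the lanes. Origin: centre of its base. Leave it alone.
- amber_bottle: Amber bottle with a white cap, radius 30 mm, 140 mm high, on the far side beside the analyser. Origin: centre of its base. Leave it alone.
- sanitiser: Green bottle, radius 28 mm, 130 mm high, on the far side of the bench. Origin: centre of its base. Leave it alone.
- beaker: White beaker, rim radius 40 mm, 85 mm high, at the left. Origin: centre of its base. Leave it alone.
- tip_box: Blue box with a clear lid, 120 mm (own x) by 80 mm by 65 mm high, on the far side. Origin: centre of its underside. Leave it alone.
- timer: Flat white timer, 70 x 70 x 22 mm, at the left. Origin: centre of its underside. Leave it alone.
Mind the look-alikes: they are no part of the job. What is shaped like the spent_carrier but pink is not meant.

How it is judged:
On the way, in this order (a step that is already met when the one before it is completed fails the run):
1. the spent carrier is clear of the analyser's lanes (x of spent_carrier in the frame of analyser below -0.105 m), for 0.1 s.
2. the fresh carrier is fully home in the freed lane ((horizontal distance between fresh_carrier and lane0_home below 0.012 m or horizontal distance between fresh_carrier and lane1_home below 0.012 m or horizontal distance between fresh_carrier and lane2_home below 0.012 m) and angle between the x axis of fresh_carrier and the x axis of analyser, either way round below 0.12 rad and x of fresh_pull in the frame of analyser below -0.02 m), for 0.2 s.
At the end, for the whole second after the job is handed in: Fresh carrier within 12 mm of the freed lane's home point and 0.12 rad of its direction, pocket outwards; spent carrier within 40 mm of the mat's centre, long axis within 0.35 rad of the mat's; the two other carriers within 20 mm of their starts; all carriers flat and at rest (all of step 2 and horizontal distance between spent_carrier and return_mat below 0.04 m and angle between the x axis of spent_carrier and the x axis of return_mat, either way round below 0.35 rad and linear speed of each of spent_carrier, fresh_carrier, full_carrier_a, full_carrier_b below 0.02 m/s and angle between each of spent_carrier, fresh_carrier, full_carrier_a, full_carrier_b's own z axis and vertical below 0.05 rad and distance of each of full_carrier_a, full_carrier_b from where it was at the start of the episode below 0.02 m); the robot touches nothing.
It fails at once if a carrier is lifted more than 15 mm off the bench (height (world z) of any of spent_carrier, fresh_carrier, full_carrier_a, full_carrier_b above 0.015 m).
It fails at once if a carrier is tipped by more than 0.2 rad (angle between any of spent_carrier, fresh_carrier, full_carrier_a, full_carrier_b's own z axis and vertical above 0.2 rad).
It fails at once if a carrier still in use is moved by more than 20 mm (distance of any of full_carrier_a, full_carrier_b from where it was at the start of the episode above 0.02 m).
It fails at once if a bystander is moved by more than 25 mm or tipped over (distance of any of buffer_bottle, amber_bottle, sanitiser, beaker, tip_box, timer from where it was at the start of the episode above 0.025 m or angle between any of buffer_bottle, amber_bottle, sanitiser, beaker, tip_box, timer's own z axis and vertical above 0.3 rad).
It also fails if it takes over 64 s, if anything falls off the work surface, if the arm or the gripper's body presses on something with over 40 N, if the wrist force passes 120 N, or if a joint passes its speed limit or range.

ROBOT

A 6-joint arm with a two-finger parallel gripper is mounted at the origin on the work surface. World frame = base frame: x ahead of the robot, y to its left, z up, the work surface at z = 0. Lengths are in m, angles in rad, forces in N, time in s.
With the tool pointing down it reaches from about 0.325 to 1 m from the base axis. Payload 5.1 kg.
Tool frame: the origin (TCP) lies midway between the tips of the shut fingers; the grasp point (between the pads) lies 19 mm behind it; z points along the fingers, y is the line along which they close (so a half turn about z gives the same grasp; the last joint's range is limited). The gripper opens to 85 mm and grips with 20 to 120 N. Pads are 22 mm wide; open, the fingers measure 114 mm over their backs; the gripper's body (76 mm by 85 mm) begins 54 mm behind the grasp point. The pads swing forward as they close: fully open they stand 13 mm farther back than shut.
Start: joints at [1.064, 0.124, 1.65, -0, 1.367, -0.083], TCP at [0.267, 0.592, 0.231] pointing down, gripper open.
Joint ranges: [-2.61, 2.61], [-1.02, 2.33], [0.03, 2.71], [-1.35, 4.49], [0.32, 2.68], [-2.91, 2.91]. Speed limits (rad/s): [2.57, 2.57, 3.14, 3.14, 3.14, 3.14].

INTERFACE

Orientations are given as a unit quaternion [x, y, z, w].
In Python, from workcell import status, viewer, workorder gives the robot as it stands.
- The arm moves only by the tool drive_tool, never from a script. Its argument "deltas" is a list of rows, each an object with "hand": the opening, from -1 (shut) to 1 (fully open); "translation": the shift along the world's x, y, z in mm, a list of three; "twist": the turn about the world's z in rad. A call has 1 to 12 rows; each row shifts and turns the commanded pose from where the row before left it; what a row does not reach is not made up. A row lasts 1/8 s, in which the tool goes at most 62.5 mm and 10.7 degrees, less where a joint would pass 70% of its speed; a pose out of reach is approached as far as the arm can. A call with a gripper value outside its range is refused whole. The fingers move at their own pace and stop on an object; "force" is the grip in N (left out, the last holds). Time passes only in rows, so rows that do not move let the fingers close. It gives the time, the measured TCP pose, the force, the opening and the grip force at its end, in the units of the state.
- status.get_state(): the state, without advancing time (a new reading comes with each control period).
- viewer.capture(name): name is "side" or "top"; returns a dict with "img" (400x640x3 uint8, red, green, blue), "depth" (400x640 float32, m along the optical axis (not along the pixel's ray), 0 where there is no reading), "fx", "fy", "cx", "cy" (pixels), "extrinsics" (4x4, takes a point from camera to world coordinates). Camera axes: x right, y up, looking along -z (the intrinsics and any distortion apply to the point x, -y, -z); pixel columns grow to the right and rows downward; lengths in m; the calibration is good to about 2 mm. A picture is of the moment at which its call begins.
- workorder.hand_in(): hands the job in; it is judged then, once.
The state is a dict: "time_s": time; "joints": joint angles; "dq": joint speeds; "joint_efforts": joint torques, N m; "eef_pos": TCP position; "orientation": TCP orientation; "ft_force": force on the tool from outside, world axes, zero at the start; "wrist_torque": the same for the moment, N m; "finger_gap": opening from 0.0 (shut) to 1.0 (fully open); "grip_force": force on a finger pad.
Only numpy, scipy, OpenCV 4.12 (cv2) and the standard library are available. Lean on these libraries where they do the work, as an engineer would, in place of code of your own. Each camera call takes 0.05 s, during which the arm holds its last target. There are 200 camera calls.

## Working session

There is one attempt and no reset: what is moved stays moved. The work goes in short steps, Python scripts to look and compute and a tool call to move; the robot and the scene stay as the last step left them, time stands still between calls to the robot, and variables do not carry over. Pictures are saved under pics/ and viewed, at most 10 in all, crops included, and the job is handed in when it is done.

Besides the shell and the picture viewer there is one more tool, called after ">>>" in YAML: its name, and indented under it one key for each argument. drive_tool: Moves the arm, as the interface text tells. Its arguments: {"type":"object","properties":{"deltas":{"type":"array","items":{"type":"object","properties":{"hand":{"type":"number"},"translation":{"type":"array","items":{"type":"number"}},"twist":{"type":"number"}}}},"force":{"type":"number"}},"required":["deltas"]}

```bash
mkdir -p pics
cat > h.py <<'E'
import numpy as np, cv2
from workcell import status, viewer, workorder
def cap(n):
    c=viewer.capture(n); return c
def save(c,name,box=None,s=1):
    im=c["img"][:,:,::-1]
    if box: im=im[box[1]:box[3],box[0]:box[2]]
    cv2.imwrite("pics/"+name,cv2.resize(im,None,fx=s,fy=s,interpolation=cv2.INTER_CUBIC))
def world(c,u,v,z=None):
    "pixel -> world by depth, or on the plane z"
    E=np.array(c["extrinsics"]); d=np.array([(u-c["cx"])/c["fx"],-(v-c["cy"])/c["fy"],-1.])
    if z is None: return E[:3,:3]@(d*c["depth"][int(round(v)),int(round(u))])+E[:3,3]
    r=E[:3,:3]@d; return E[:3,3]+r*(z-E[2,3])/r[2]
E
python3 - <<'E'
from h import *
for n in("top","side"):
    c=cap(n); save(c,n+"0.png",s=1.25); print(n,c["fx"],c["cx"],c["cy"],np.round(c["extrinsics"],3).tolist(),[k for k in c])
    np.savez(n+"0.npz",**{k:c[k] for k in c})
print(status.get_state())
E
```

```text
top 376.28010389507057 318.67939471948364 191.81068213489976 [[-0.029, 0.982, -0.184, 0.312], [-1.0, -0.029, 0.001, 0.007], [-0.005, 0.184, 0.983, 1.12], [0.0, 0.0, 0.0, 1.0]] ['img', 'depth', 'fx', 'fy', 'cx', 'cy', 'extrinsics']
side 470.41047885054337 325.7012144760566 203.15273556656916 [[-0.988, 0.086, -0.127, 0.331], [-0.153, -0.59, 0.793, 1.298], [-0.007, 0.803, 0.596, 0.972], [0.0, 0.0, 0.0, 1.0]] ['img', 'depth', 'fx', 'fy', 'cx', 'cy', 'extrinsics']
{'time_s': 0.1, 'joints': array([ 1.06439142e+00,  1.24437223e-01,  1.65151705e+00,  4.76752465e-07,
        1.36750440e+00, -8.25754202e-02]), 'dq': array([ 0.00190126, -0.00072798, -0.00369377,  0.00180778,  0.00167667,
        0.00015189]), 'joint_efforts': array([ 4.11749152e-04, -4.24932897e+01, -3.66652250e+01, -8.71552925e-05,
        3.99992277e-03,  1.70776264e-05]), 'eef_pos': array([0.26706248, 0.59200625, 0.23018972]), 'orientation': array([ 2.10332150e-01,  9.77629539e-01, -8.92776369e-04, -2.71031382e-04]), 'ft_force': array([-0.16558781,  0.07978481, -0.0509642 ]), 'wrist_torque': array([ 0.00985248,  0.02622191, -0.0206929 ]), 'grip_force': 0.0, 'finger_gap': 0.999824307413321}
```

View pics/top0.png

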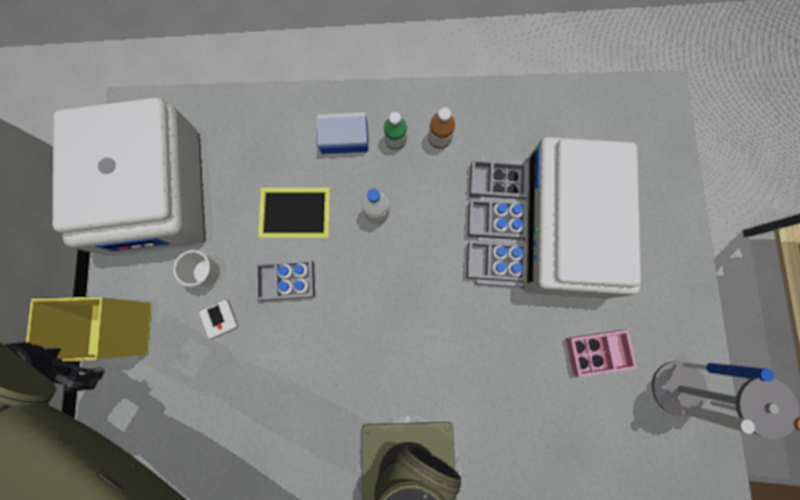

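View pics/side0.png

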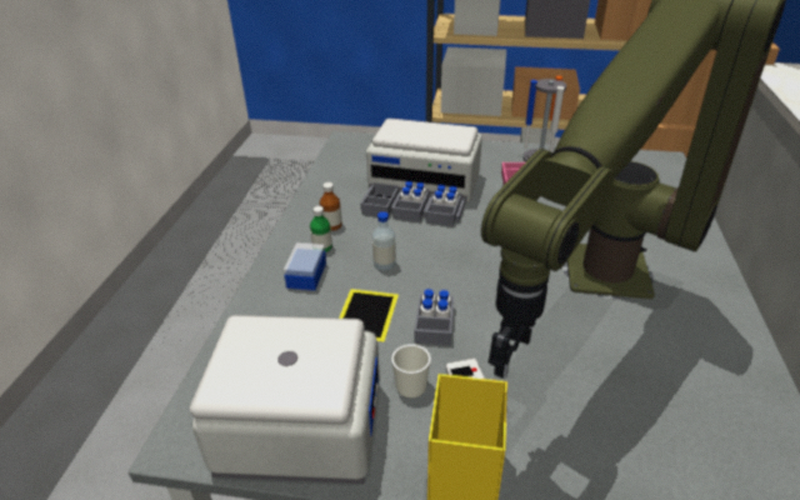

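The top view shows the bare carrier in the far lane at about (497,180), the fresh carrier at (286,281) with its pocket to the left, the mat at (294,212) and the buffer bottle near (376,208) between them. In the side view the same lane is at (380,200). I'll enlarge the crops next.

Run:
```python
from h import *
t=dict(np.load("top0.npz")); s=dict(np.load("side0.npz"))
save(t,"t1.png",(195,75,325,250),3.4) if 0 else None
a=t["img"][120:250,195:325,::-1]; b=t["img"][120:250,320:450,::-1]
im=np.hstack([cv2.resize(x,(400,400),interpolation=cv2.INTER_CUBIC) for x in(a,b)]); cv2.imwrite("pics/tc.png",im)
a=s["img"][135:185,285:385,::-1]; b=s["img"][165:285,260:380,::-1]
im=np.hstack([cv2.resize(b,(440,440),interpolation=cv2.INTER_CUBIC),np.pad(cv2.resize(a,(360,180),interpolation=cv2.INTER_CUBIC),((0,260),(0,0),(0,0)))]); cv2.imwrite("pics/sc.png",im)
```

```text
(no output)
```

View pics/tc.png

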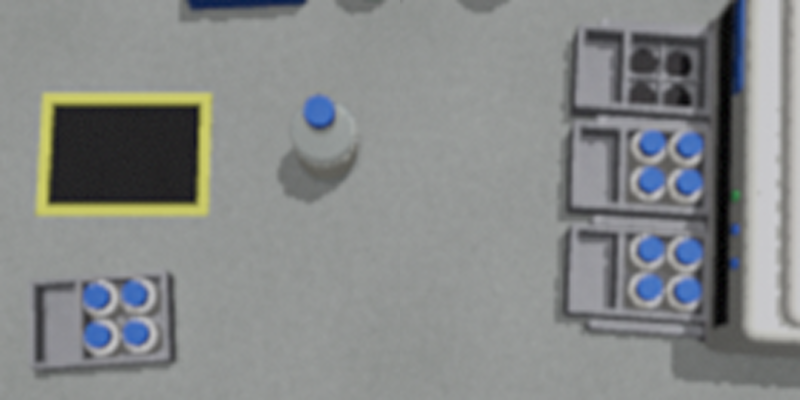

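View pics/sc.png

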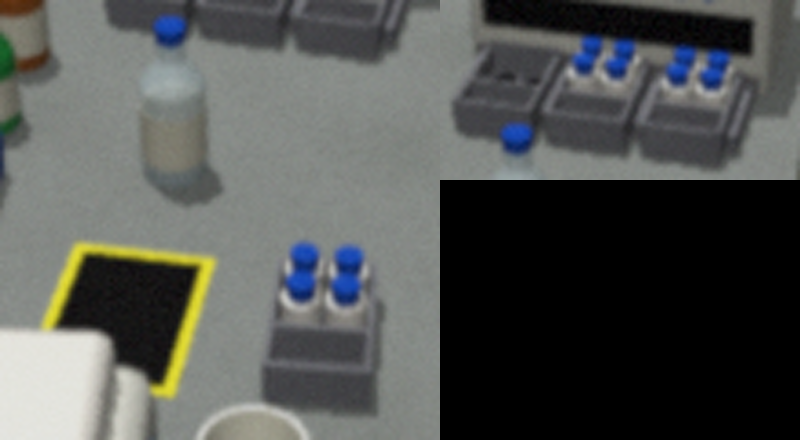

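The crops show, in crop pixels: 
- **Top:** spent rim corners (577,32), (707,38), (573,113), (703,115). Fresh rim corners (35,286), (172,275), (37,365), (175,360). Mat corners (42,94), (212,93), (209,215), (37,215).
- **Side:** fresh pocket-end rim (268,360)–(374,365), spent pocket-end rim (457,97)–(530,108).

```bash
cat >> h.py <<'E'
def cloud(c):
    v,u=np.mgrid[0:400,0:640]; d=c["depth"]; E=c["extrinsics"]
    P=np.stack([(u-c["cx"])/c["fx"]*d,-(v-c["cy"])/c["fy"]*d,-d],-1)@E[:3,:3].T+E[:3,3]
    P[d==0]=np.nan; return P
def rect(c,x0,x1,y0,y1,z0=.027,z1=.048):
    P=cloud(c).reshape(-1,3); P=P[(P[:,0]>x0)&(P[:,0]<x1)&(P[:,1]>y0)&(P[:,1]<y1)&(P[:,2]>z0)&(P[:,2]<z1)]
    return cv2.minAreaRect(P[:,:2].astype(np.float32)*1000),len(P)
E
python3 - <<'E'
from h import *
t=dict(np.load("top0.npz")); s=dict(np.load("side0.npz"))
def L(x,y): return 195+x/3.077,120+y/3.077
def R(x,y): return 320+(x-400)/3.077,120+y/3.077
def S(x,y): return 260+x/3.667,165+y/3.667
def S2(x,y): return 285+(x-440)/3.6,135+y/3.6
def p(n,c,f,pts,z):
    W=np.array([world(c,*f(*q),z) for q in pts])*1000
    print(n,W[:,:2].round().astype(int).tolist(),"mean",W[:,:2].mean(0).round())
p("spent",t,R,[(577,32),(707,38),(573,113),(703,115)],.04)
p("fresh",t,L,[(35,286),(172,275),(37,365),(175,360)],.04)
p("mat",t,L,[(42,94),(212,93),(209,215),(37,215)],0)
p("fresh side",s,S,[(268,360),(374,365)],.04)
p("spent side",s,S2,[(457,97),(530,108)],.04)
p("mat side",s,S,[(78,243),(215,262),(168,395)],0)
print("lane rail end near", world(t,*R(585,325),.025)*1000, "B lanes")
p("mid",t,R,[(570,127),(569,213)],.04);p("near",t,R,[(567,228),(564,316)],.04)
# two-view height: spent & fresh pocket-end corners
def tri(r1,r2):
    A=[];b=[]
    for c,(u,v) in(r1,r2):
        E=c["extrinsics"];d=E[:3,:3]@np.array([(u-c["cx"])/c["fx"],-(v-c["cy"])/c["fy"],-1]);d/=np.linalg.norm(d)
        M=np.eye(3)-np.outer(d,d);A.append(M);b.append(M@E[:3,3])
    return np.linalg.solve(sum(A),sum(b))*1000
print("tri fresh",tri((t,L(35,286)),(s,S(268,360))),tri((t,L(37,365)),(s,S(374,365))))
print("tri spent",tri((t,R(577,32)),(s,S2(457,97))),tri((t,R(573,113)),(s,S2(530,108))))
for n,c in(("t",t),("s",s)):
    P=cloud(c)
    w=lambda u,v:P[int(v),int(u)]*1000
    m=(P[...,0]>.5)&(P[...,0]<.75)&(P[...,1]>-.06)&(P[...,1]<.1)&(P[...,2]>.03)&(P[...,2]<.12)
    q=P[m]; print(n,"bottle",q.min(0).round(3),q.max(0).round(3))
    for nm,b in dict(fresh=(.4,.56,.1,.33),spent=(.66,.80,-.33,-.17)).items():
        print(n,nm,rect(c,*b))
    for a in [(.75,1,.05,.25),(.75,1,-.05,.05),(.75,1,-.16,-.05)]:
        m=(P[...,0]>a[0])&(P[...,0]<a[1])&(P[...,1]>a[2])&(P[...,1]<a[3])&(P[...,2]>.02)&(P[...,2]<.2)
        q=P[m]; print(q.min(0).round(3),q.max(0).round(3),len(q))
E
```

```text
spent [[698, -176], [688, -303], [616, -168], [610, -293]] mean [ 653. -235.]
fresh [[462, 333], [469, 204], [388, 329], [389, 201]] mean [427. 267.]
mat [[663, 343], [658, 172], [533, 175], [538, 345]] mean [598. 259.]
fresh side [[465, 337], [383, 330]] mean [424. 333.]
spent side [[704, -181], [624, -171]] mean [ 664. -176.]
mat side [[656, 174], [533, 182], [543, 346]] mean [577. 234.]
lane rail end near [ 412.25612765 -169.68045669   25.        ] B lanes
mid [[602, -164], [518, -158]] mean [ 560. -161.]
near [[503, -156], [420, -148]] mean [ 462. -152.]
tri fresh [464.00836213 333.85171174  37.11603337] [385.83781895 329.30413971  39.34169339]
tri spent [ 699.7604986  -176.05366687   42.38098845] [ 619.61323758 -167.71491317   40.91147308]
t bottle [0.562 0.028 0.03 ] [0.75  0.099 0.12 ]
t fresh (((437.385498046875, 268.103515625), (74.81576538085938, 118.95944213867188), 0.7292345762252808), 275)
t spent (((688.032470703125, -243.38406372070312), (54.797603607177734, 140.99795532226562), 0.50173020362854), 260)
[0.75  0.076 0.022] [0.828 0.195 0.071] 986
[ 0.751 -0.021  0.02 ] [0.804 0.035 0.134] 421
[ 0.751 -0.133  0.021] [ 0.805 -0.074  0.144] 497
s bottle [0.562 0.052 0.03 ] [0.75 0.1  0.12]
s fresh (((437.91314697265625, 268.2077941894531), (118.38585662841797, 75.69241333007812), 89.92891693115234), 274)
s spent (((688.0589599609375, -246.50950622558594), (54.73568344116211, 153.17713928222656), 0.5056935548782349), 185)
[0.75  0.074 0.02 ] [0.826 0.203 0.072] 767
[ 0.752 -0.001  0.02 ] [0.807 0.045 0.134] 405
[ 0.751 -0.118  0.021] [ 0.811 -0.067  0.144] 399
```

Run:
```python
from h import *
for n in("top","side"):
    c=dict(np.load(n+"0.npz")); P=cloud(c)
    print(n,"fresh",rect(c,.35,.50,.15,.38,.03,.045)," spent",rect(c,.605,.73,-.285,-.13,.03,.045))
    for a in [(.5,.75,.02,.14),(.73,1,.05,.25),(.73,1,-.05,.05),(.73,1,-.16,-.05),(.35,.6,.36,.6)]:
      for z in((.015,.05),(.05,.09),(.09,.15)):
        m=(P[...,0]>a[0])&(P[...,0]<a[1])&(P[...,1]>a[2])&(P[...,1]<a[3])&(P[...,2]>z[0])&(P[...,2]<z[1])
        q=P[m]; 
        if len(q): print(a,z,q.min(0).round(3),q.max(0).round(3),len(q))
```

```text
top fresh (((431.63861083984375, 274.7479553222656), (84.9622573852539, 131.41546630859375), 2.2648086547851562), 425)  spent (((657.6441040039062, -225.80618286132812), (117.8269271850586, 105.17691040039062), 89.89302825927734), 321)
(0.5, 0.75, 0.02, 0.14) (0.015, 0.05) [0.562 0.03  0.015] [0.75 0.14 0.05] 129
(0.5, 0.75, 0.02, 0.14) (0.05, 0.09) [0.562 0.028 0.05 ] [0.75 0.14 0.09] 99
(0.5, 0.75, 0.02, 0.14) (0.09, 0.15) [0.564 0.028 0.091] [0.617 0.087 0.15 ] 262
(0.73, 1, 0.05, 0.25) (0.015, 0.05) [0.745 0.076 0.015] [0.823 0.195 0.049] 206
(0.73, 1, 0.05, 0.25) (0.05, 0.09) [0.746 0.078 0.05 ] [0.828 0.195 0.071] 1021
(0.73, 1, -0.05, 0.05) (0.015, 0.05) [ 0.751 -0.018  0.016] [0.774 0.035 0.049] 71
(0.73, 1, -0.05, 0.05) (0.05, 0.09) [ 0.751 -0.021  0.05 ] [0.804 0.034 0.09 ] 168
(0.73, 1, -0.05, 0.05) (0.09, 0.15) [ 0.757 -0.014  0.09 ] [0.793 0.029 0.134] 191
(0.73, 1, -0.16, -0.05) (0.015, 0.05) [ 0.751 -0.132  0.016] [ 0.784 -0.074  0.05 ] 79
(0.73, 1, -0.16, -0.05) (0.05, 0.09) [ 0.752 -0.133  0.051] [ 0.794 -0.074  0.09 ] 140
(0.73, 1, -0.16, -0.05) (0.09, 0.15) [ 0.753
[... 965 characters left out ...]
2 0.005 0.017] [0.807 0.038 0.05 ] 101
(0.73, 1, -0.05, 0.05) (0.05, 0.09) [0.752 0.001 0.05 ] [0.806 0.045 0.09 ] 179
(0.73, 1, -0.05, 0.05) (0.09, 0.15) [ 0.758 -0.001  0.09 ] [0.801 0.035 0.134] 130
(0.73, 1, -0.16, -0.05) (0.015, 0.05) [ 0.751 -0.109  0.015] [ 0.792 -0.068  0.05 ] 91
(0.73, 1, -0.16, -0.05) (0.05, 0.09) [ 0.751 -0.11   0.05 ] [ 0.811 -0.067  0.09 ] 153
(0.73, 1, -0.16, -0.05) (0.09, 0.15) [ 0.757 -0.118  0.09 ] [ 0.807 -0.07   0.144] 171
(0.35, 0.6, 0.36, 0.6) (0.015, 0.05) [0.35  0.397 0.015] [0.523 0.6   0.05 ] 639
(0.35, 0.6, 0.36, 0.6) (0.05, 0.09) [0.35 0.43 0.05] [0.521 0.6   0.09 ] 736
(0.35, 0.6, 0.36, 0.6) (0.09, 0.15) [0.35  0.483 0.09 ] [0.527 0.6   0.15 ] 375
```

>>> drive_tool:
  deltas:
    - {"hand":-0.3,"translation":[25,-50,0],"twist":0.03}
    - {"hand":-0.3,"translation":[25,-50,0],"twist":0.03}
    - {"hand":-0.3,"translation":[25,-50,0],"twist":0.03}
    - {"hand":-0.3,"translation":[25,-50,0],"twist":0.03}
    - {"hand":-0.3,"translation":[25,-50,0],"twist":0.03}
    - {"hand":-0.3,"translation":[25,-50,0],"twist":0.03}
    - {"hand":-0.3,"translation":[25,-50,0],"twist":0.03}
    - {"hand":-0.3,"translation":[25,-50,0],"twist":0.03}
    - {"hand":-0.3,"translation":[25,-50,0],"twist":0.03}
    - {"hand":-0.3,"translation":[25,-50,0],"twist":0.03}
    - {"hand":-0.3,"translation":[25,-50,0],"twist":0.024}
    - {"hand":-0.3,"translation":[25,-50,0],"twist":0}
  force: 30

```text
time_s: 1.6
eef_pos: [0.5676, -0.0093, 0.2309]
orientation: [0.05, 0.999, 0.0, -0.0]
ft_force: [1.0, 0.7, -0.6]
finger_gap: 0.353
grip_force: 0.0
```

>>> drive_tool:
  deltas:
    - {"hand":-0.3,"translation":[25,-48,0],"twist":0}
    - {"hand":-0.3,"translation":[25,-48,0],"twist":0}
    - {"hand":-0.3,"translation":[25,-48,0],"twist":0}
    - {"hand":-0.3,"translation":[16,-22,0],"twist":0}
    - {"hand":-0.3,"translation":[0,0,-40],"twist":0}
    - {"hand":-0.3,"translation":[0,0,-40],"twist":0}
    - {"hand":-0.3,"translation":[0,0,-40],"twist":0}
    - {"hand":-0.3,"translation":[0,0,0],"twist":0}
    - {"hand":-0.3,"translation":[0,0,0],"twist":0}

```text
time_s: 2.72
eef_pos: [0.659, -0.1738, 0.1127]
orientation: [0.05, 0.999, -0.0, 0.001]
ft_force: [0.5, 0.4, 0.1]
finger_gap: 0.352
grip_force: 0.0
```

Run:
```python
from h import *
t=cap("top"); s=cap("side")
a=t["img"][110:250,320:480,::-1]; b=s["img"][60:200,255:415,::-1]
cv2.imwrite("pics/g1.png",np.hstack([cv2.resize(x,(400,350),interpolation=cv2.INTER_CUBIC) for x in(a,b)]))
for n,c in(("t",t),("s",s)):
    P=cloud(c).reshape(-1,3)
    for r in (.45,.5,.55,.6,.64):  # arm lower edge over ground at radius
        m=(abs(P[:,0]-r)<.02)&(P[:,2]>.1)&(abs(P[:,1]+.174*r/.66)<.08); 
        if m.any(): print(n,r,P[m,2].min().round(3),P[m,2].max().round(3))
```

```text
t 0.45 0.51 0.557
t 0.5 0.434 0.527
t 0.55 0.419 0.499
t 0.6 0.362 0.471
t 0.64 0.204 0.457
s 0.45 0.44 0.556
s 0.5 0.399 0.527
s 0.55 0.396 0.497
s 0.6 0.374 0.472
s 0.64 0.115 0.456
```

View pics/g1.png

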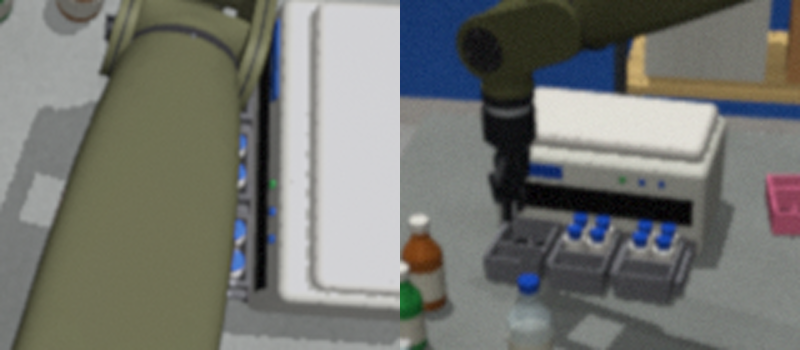

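The side crop shows the fingers at (507,220), above the empty carrier's pocket end. The forearm stays well clear. I'll descend and clamp the end wall.

>>> drive_tool:
  deltas:
    - {"hand":-0.3,"translation":[0,0,-30]}
    - {"hand":-0.3,"translation":[0,0,-30]}
    - {"hand":-0.3,"translation":[0,0,-20]}
    - {"hand":-0.3,"translation":[0,0,-15]}
    - {"hand":-0.3,"translation":[0,0,0]}
    - {"hand":-0.3,"translation":[0,0,0]}
  force: 30

```text
invalid input at $.deltas[0]: expected keys hand, translation, twist
```

>>> drive_tool:
  deltas:
    - {"hand":-1,"translation":[0,0,0]}
    - {"hand":-1,"translation":[0,0,0]}
    - {"hand":-1,"translation":[0,0,0]}
    - {"hand":-1,"translation":[0,0,0]}
    - {"hand":-1,"translation":[0,0,0]}
  force: 30

```text
invalid input at $.deltas[0]: expected keys hand, translation, twist
```

>>> drive_tool:
  deltas:
    - {"hand":-0.3,"translation":[0,0,-30],"twist":0}
    - {"hand":-0.3,"translation":[0,0,-30],"twist":0}
    - {"hand":-0.3,"translation":[0,0,-20],"twist":0}
    - {"hand":-0.3,"translation":[0,0,-15],"twist":0}
    - {"hand":-0.3,"translation":[0,0,0],"twist":0}
  force: 30

```text
time_s: 3.45
eef_pos: [0.6579, -0.1734, 0.0156]
orientation: [0.05, 0.999, 0.0, -0.001]
ft_force: [-0.2, -0.5, 0.4]
finger_gap: 0.351
grip_force: 0.0
```

>>> drive_tool:
  deltas:
    - {"hand":-1,"translation":[0,0,0],"twist":0}
    - {"hand":-1,"translation":[0,0,0],"twist":0}
    - {"hand":-1,"translation":[0,0,0],"twist":0}
    - {"hand":-1,"translation":[0,0,0],"twist":0}
    - {"hand":-1,"translation":[0,0,0],"twist":0}
  force: 30

```text
time_s: 4.08
eef_pos: [0.6593, -0.1739, 0.0179]
orientation: [0.05, 0.999, -0.0, 0.001]
ft_force: [-0.7, -0.1, 6.1]
finger_gap: 0.048
grip_force: 32.3
```

>>> drive_tool:
  deltas:
    - {"hand":-1,"translation":[1,10,0],"twist":0}
    - {"hand":-1,"translation":[2,20,0],"twist":0}
    - {"hand":-1,"translation":[2,20,0],"twist":0}
    - {"hand":-1,"translation":[2,20,0],"twist":0}
    - {"hand":-1,"translation":[2,20,0],"twist":0}
    - {"hand":-1,"translation":[2,20,0],"twist":0}
    - {"hand":-1,"translation":[2,20,0],"twist":0}
    - {"hand":-1,"translation":[2,20,0],"twist":0}
    - {"hand":-1,"translation":[0,0,0],"twist":0}
  force: 40

```text
time_s: 5.2
eef_pos: [0.6746, -0.0219, 0.0179]
orientation: [0.049, 0.999, 0.0, 0.001]
ft_force: [1.2, 2.8, 7.0]
finger_gap: 0.051
grip_force: 41.0
```

Run:
```python
from h import *
t=cap("top"); s=cap("side")
a=t["img"][90:250,270:450,::-1]; b=s["img"][100:260,235:415,::-1]
cv2.imwrite("pics/g2.png",np.hstack([cv2.resize(x,(400,356),interpolation=cv2.INTER_CUBIC) for x in(a,b)]))
```

```text
(no output)
```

View pics/g2.png

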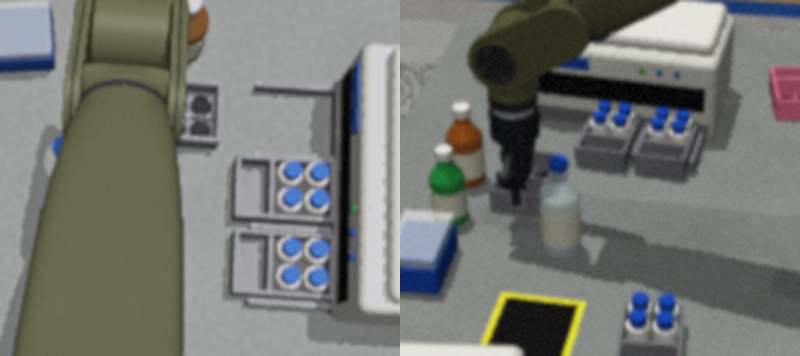

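The carrier slides flat with the gripper (top crop around (200,115)), its lane is empty, and the two full carriers haven't moved. I'll go on through the gap between the bottle and the tip box.

>>> drive_tool:
  deltas:
    - {"hand":-1,"translation":[2,24,0],"twist":0}
    - {"hand":-1,"translation":[2,24,0],"twist":0}
    - {"hand":-1,"translation":[2,24,0],"twist":0}
    - {"hand":-1,"translation":[2,24,0],"twist":0}
    - {"hand":-1,"translation":[2,24,0],"twist":0}
    - {"hand":-1,"translation":[1,24,0],"twist":0}
    - {"hand":-1,"translation":[1,24,0],"twist":0}
    - {"hand":-1,"translation":[0,24,0],"twist":0}
    - {"hand":-1,"translation":[0,24,0],"twist":0}
    - {"hand":-1,"translation":[0,24,0],"twist":0}
    - {"hand":-1,"translation":[0,12,0],"twist":0}

```text
time_s: 6.68
eef_pos: [0.6863, 0.2283, 0.0179]
orientation: [0.049, 0.999, -0.001, 0.001]
ft_force: [0.9, -6.5, 7.7]
finger_gap: 0.046
grip_force: 41.2
```

>>> drive_tool:
  deltas:
    - {"hand":-1,"translation":[-16,18,0],"twist":0.01}
    - {"hand":-1,"translation":[-16,18,0],"twist":0.01}
    - {"hand":-1,"translation":[-16,18,0],"twist":0.01}
    - {"hand":-1,"translation":[-16,18,0],"twist":0.01}
    - {"hand":-1,"translation":[-16,14,0],"twist":0.01}
    - {"hand":-1,"translation":[-7,7,0],"twist":0.01}
    - {"hand":-1,"translation":[0,0,0],"twist":0}
    - {"hand":-1,"translation":[0,0,0],"twist":0}

```text
time_s: 7.68
eef_pos: [0.5985, 0.3225, 0.0178]
orientation: [0.02, 1.0, 0.001, 0.001]
ft_force: [-1.2, 0.1, 7.5]
finger_gap: 0.047
grip_force: 41.3
```

>>> drive_tool:
  deltas:
    - {"hand":-0.3,"translation":[0,0,0],"twist":0}
    - {"hand":-0.3,"translation":[0,0,0],"twist":0}
    - {"hand":-0.3,"translation":[0,0,0],"twist":0}
    - {"hand":-0.3,"translation":[0,0,20],"twist":0}
    - {"hand":-0.3,"translation":[0,0,40],"twist":0}
    - {"hand":-0.3,"translation":[0,0,50],"twist":0}
    - {"hand":-0.3,"translation":[-43,2,0],"twist":0.025}
    - {"hand":-0.3,"translation":[-43,2,0],"twist":0.025}
    - {"hand":-0.3,"translation":[-43,2,0],"twist":0.025}
    - {"hand":-0.3,"translation":[-43,1,0],"twist":0}
    - {"hand":-0.3,"translation":[0,0,0],"twist":0}

```text
time_s: 9.05
eef_pos: [0.4243, 0.3286, 0.1273]
orientation: [-0.019, 1.0, 0.0, 0.0]
ft_force: [-0.7, -0.5, 0.3]
finger_gap: 0.348
grip_force: 0.0
```

Run:
```python
from h import *
t=cap("top"); s=cap("side")
a=t["img"][90:250,190:370,::-1]; b=s["img"][140:300,245:425,::-1]
cv2.imwrite("pics/g3.png",np.hstack([cv2.resize(x,(400,356),interpolation=cv2.INTER_CUBIC) for x in(a,b)]))
for c in(t,s): print(rect(c,.52,.68,.12,.36,.03,.045))
```

```text
(((603.8103637695312, 259.9686279296875), (130.8458251953125, 85.82365417480469), 87.6290283203125), 411)
(((603.9755859375, 262.218994140625), (138.330810546875, 85.67752838134766), 87.97870635986328), 361)
```

View pics/g3.png

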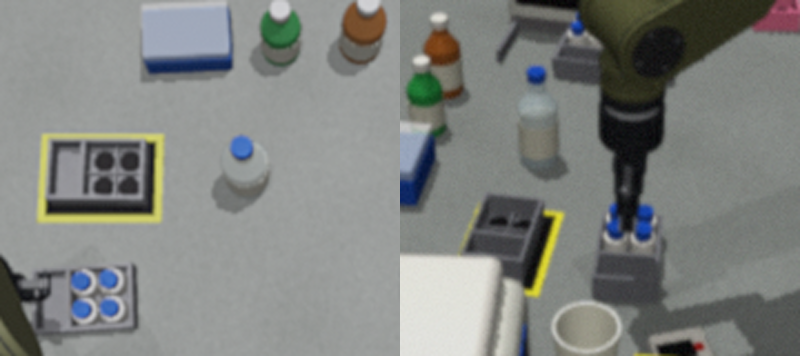

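The spent carrier sits squarely on the mat (top crop around (100,178)). The gripper is over the fresh carrier's pocket end (top crop (35,290)). I'll descend and clamp it.

>>> drive_tool:
  deltas:
    - {"hand":-0.3,"translation":[1,0,-40],"twist":0}
    - {"hand":-0.3,"translation":[0,0,-40],"twist":0}
    - {"hand":-0.3,"translation":[0,0,-20],"twist":0}
    - {"hand":-0.3,"translation":[0,0,-11],"twist":0}
    - {"hand":-0.3,"translation":[0,0,0],"twist":0}
  force: 40

```text
time_s: 9.78
eef_pos: [0.4281, 0.3285, 0.0153]
orientation: [-0.017, 1.0, -0.0, -0.0]
ft_force: [-0.5, -0.2, -0.5]
finger_gap: 0.352
grip_force: 0.0
```

>>> drive_tool:
  deltas:
    - {"hand":-1,"translation":[0,0,0],"twist":0}
    - {"hand":-1,"translation":[0,0,0],"twist":0}
    - {"hand":-1,"translation":[0,0,0],"twist":0}
    - {"hand":-1,"translation":[0,0,0],"twist":0}
    - {"hand":-1,"translation":[0,0,0],"twist":0}
  force: 40

```text
time_s: 10.4
eef_pos: [0.4286, 0.3294, 0.0169]
orientation: [-0.018, 1.0, 0.001, 0.001]
ft_force: [1.7, 3.5, 6.3]
finger_gap: 0.049
grip_force: 40.8
```

Run:
```python
from h import *
for n in("top","side"):
    c=cap(n); print(rect(c,.35,.50,.15,.315,.03,.045))
```

```text
(((431.7709655761719, 256.8624267578125), (84.62883758544922, 110.49681091308594), 2.3197197914123535), 320)
(((431.7097473144531, 256.798828125), (83.8447494506836, 112.29704284667969), 2.0482523441314697), 161)
```

>>> drive_tool:
  deltas:
    - {"hand":-1,"translation":[4,-12,0],"twist":0}
    - {"hand":-1,"translation":[4,-24,0],"twist":-0.01}
    - {"hand":-1,"translation":[4,-24,0],"twist":-0.01}
    - {"hand":-1,"translation":[4,-24,0],"twist":-0.01}
    - {"hand":-1,"translation":[4,-24,0],"twist":-0.01}
    - {"hand":-1,"translation":[4,-24,0],"twist":-0.01}
    - {"hand":-1,"translation":[4,-24,0],"twist":-0.01}
    - {"hand":-1,"translation":[4,-24,0],"twist":-0.01}
    - {"hand":-1,"translation":[4,-24,0],"twist":-0.01}
    - {"hand":-1,"translation":[4,-24,0],"twist":-0.01}
    - {"hand":-1,"translation":[4,-24,0],"twist":-0.01}
    - {"hand":-1,"translation":[4,-24,0],"twist":-0.01}

```text
time_s: 12.0
eef_pos: [0.4763, 0.0533, 0.0169]
orientation: [0.038, 0.999, 0.002, 0.001]
ft_force: [-0.2, 8.8, 8.6]
finger_gap: 0.051
grip_force: 41.4
```

>>> drive_tool:
  deltas:
    - {"hand":-1,"translation":[3,-20,0],"twist":-0.01}
    - {"hand":-1,"translation":[3,-20,0],"twist":-0.01}
    - {"hand":-1,"translation":[3,-20,0],"twist":-0.01}
    - {"hand":-1,"translation":[0,-6,0],"twist":0}
    - {"hand":-1,"translation":[0,0,0],"twist":0}

```text
time_s: 12.62
eef_pos: [0.4855, -0.0134, 0.0169]
orientation: [0.053, 0.999, 0.001, 0.001]
ft_force: [-1.0, 2.8, 8.6]
finger_gap: 0.05
grip_force: 41.3
```

```bash
cat >> h.py <<'E'
ax=np.array([-.1,-.995]); ay=np.array([.995,-.1])
def prof(c,box,O=np.array([.652,-.236])):
    "extent in the lane frame (mm, from the spent carrier's first centre) of points z 30..45 mm in own box"
    P=cloud(c).reshape(-1,3); q=P[:,:2]-O; X=q@ax; Y=q@ay
    m=(X>box[0])&(X<box[1])&(Y>box[2])&(Y<box[3])&(P[:,2]>.032)&(P[:,2]<.045)
    return (1000*np.r_[X[m].min(),X[m].max(),np.percentile(Y[m],[1,99])]).round(1),m.sum()
E
python3 - <<'E'
from h import *
for n in("top","side"):
    c=dict(np.load(n+"0.npz")); print(n)
    for y0 in(0,-.1,-.2):
        print("lane",y0,prof(c,(-.08,-.02,y0-.048,y0+.048)))
    c=cap(n); print("fresh now",rect(c,.40,.545,-.148,-.025,.03,.045)); np.savez(n+"1.npz",**{k:c[k] for k in c})
print(status.get_state()["eef_pos"],status.get_state()["orientation"])
E
```

```text
top
lane 0 (array([-64.7, -20.4, -34.1,  47.4]), np.int64(106))
lane -0.1 (array([ -64.4,  -20. , -133. ,  -52.5]), np.int64(105))
lane -0.2 (array([ -63.3,  -20.1, -233.6, -152.1]), np.int64(105))
fresh now (((476.6458740234375, -97.65182495117188), (85.16987609863281, 84.19303894042969), 83.40129852294922), 152)
side
lane 0 (array([-75.3, -20.2, -35.2,  47.3]), np.int64(96))
lane -0.1 (array([ -70.7,  -20.1, -132.7,  -53.6]), np.int64(87))
lane -0.2 (array([ -69.5,  -20. , -233.3, -152.4]), np.int64(85))
fresh now (((477.36163330078125, -87.01429748535156), (133.0730438232422, 84.28150939941406), 82.96559143066406), 130)
[ 0.4855272  -0.01344428  0.01684511] [5.28300656e-02 9.98602810e-01 3.24214186e-04 1.14357627e-03]
```

>>> drive_tool:
  deltas:
    - {"hand":-1,"translation":[10,-1,0],"twist":0.005}
    - {"hand":-1,"translation":[20,-2,0],"twist":0.005}
    - {"hand":-1,"translation":[20,-2,0],"twist":0.005}
    - {"hand":-1,"translation":[20,-2,0],"twist":0}
    - {"hand":-1,"translation":[20,-2,0],"twist":0}
    - {"hand":-1,"translation":[20,-2,0],"twist":0}
    - {"hand":-1,"translation":[20,-2,0],"twist":0}
    - {"hand":-1,"translation":[20,-2,0],"twist":0}
    - {"hand":-1,"translation":[20,-2,0],"twist":0}
    - {"hand":-1,"translation":[10,-1,0],"twist":0}
    - {"hand":-1,"translation":[0,0,0],"twist":0}

```text
time_s: 14.1
eef_pos: [0.6642, -0.0322, 0.0168]
orientation: [0.045, 0.999, -0.0, -0.001]
ft_force: [-4.8, -0.8, 10.2]
finger_gap: 0.049
grip_force: 41.7
```

Run:
```python
from h import *
for n in("top","side"):
    c=cap(n)
    for b in((-.13,-.075),(-.11,-.075)): print(n,"fresh",prof(c,(*b,-.09,.075)))
    print(rect(c,.605,.72,-.18,-.06,.03,.045))
    for y0 in(-.1,-.2): print("lane",y0,prof(c,(-.07,-.02,y0-.048,y0+.048)))
    P=cloud(c).reshape(-1,3); q=P[:,:2]-[.652,-.236]; X=q@ax; Y=q@ay
    m=(X>-.06)&(X<.02)&(abs(Y)<.07)&(P[:,2]>.014)&(P[:,2]<.03); y=Y[m]*1000
    print("rails",np.histogram(y,np.arange(-60,72,4)))
    np.savez(n+"2.npz",**{k:c[k] for k in c})
    if n=="top": save(c,"g4.png",(280,100,460,260),3)
print(status.get_state()["eef_pos"],status.get_state()["orientation"])
```

```text
top fresh (array([-127.7,  -76.6,  -49.9,   35.6]), np.int64(142))
top fresh (array([-109.5,  -76.6,  -49.7,   36. ]), np.int64(97))
(((652.8078002929688, -147.72589111328125), (75.73639678955078, 87.33236694335938), 80.86071014404297), 163)
lane -0.1 (array([ -64.6,  -20.2, -132.7,  -52.1]), np.int64(108))
lane -0.2 (array([ -62.9,  -20.8, -233.4, -152.9]), np.int64(101))
rails (array([ 1, 21,  0,  0, 24, 15,  0,  0,  0,  0,  0,  0,  0,  0,  0,  0,  0,
        0,  0,  0,  0,  0,  0,  0,  0,  0,  0,  0, 36, 22, 17,  0]), array([-60, -56, -52, -48, -44, -40, -36, -32, -28, -24, -20, -16, -12,
        -8,  -4,   0,   4,   8,  12,  16,  20,  24,  28,  32,  36,  40,
        44,  48,  52,  56,  60,  64,  68]))
side fresh (array([-113.3,  -76.3,  -50.1,   -0.8]), np.int64(14))
side fresh (array([-108.6,  -76.3,  -50.1,   -0.8]), np.int64(13))
(((639.7262573242188, -124.0013198852539), (121.87345886230469, 50.31903839111328), 79.64570617675781), 55)
lane -0.1 (array([ -69.9,  -20.1, -132.7,  -52.8]), np.int64(95))
lane -0.2 (array([ -69.8,  -20.2, -233.5, -152.7]), np.int64(80))
rails (array([5, 5, 0, 0, 4, 4, 1, 0, 0, 0, 0, 0, 0, 0, 0, 0, 0, 0, 0, 0, 0, 0,
       0, 0, 0, 0, 0, 0, 0, 0, 0, 0]), array([-60, -56, -52, -48, -44, -40, -36, -32, -28, -24, -20, -16, -12,
        -8,  -4,   0,   4,   8,  12,  16,  20,  24,  28,  32,  36,  40,
        44,  48,  52,  56,  60,  64,  68]))
[ 0.66424028 -0.0322017   0.01677258] [ 4.50339126e-02  9.98985184e-01 -5.39710033e-04 -5.07374507e-04]
```

View pics/g4.png

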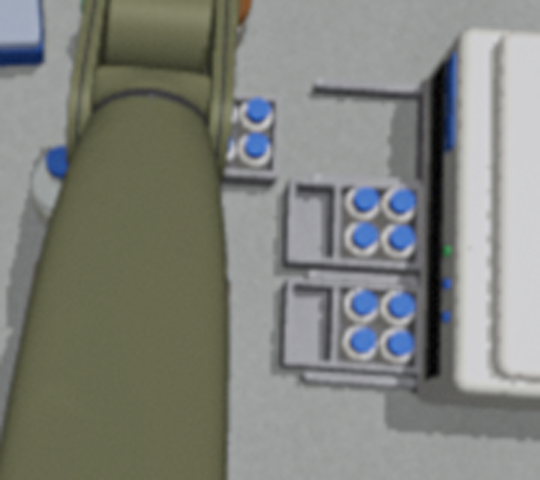

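The fresh carrier's front edge is at x≈275 in the crop, clear of the lanes. It is about 14 mm short sideways. I'll check its yaw before inserting it.

Run:
```python
from h import *
for f,lab,bx in(("top0.npz","spent",(-.064,.055,-.047,.06)),("top0.npz","mid",(-.064,.04,-.145,-.045)),("top2.npz","fresh",(-.125,-.075,-.06,.05)),("top1.npz","fresh1",(-.19,-.09,-.26,-.13))):
    c=dict(np.load(f)); P=cloud(c).reshape(-1,3); q=P[:,:2]-[.652,-.236]; X=q@ax*1000; Y=q@ay*1000
    m=(X>bx[0]*1e3)&(X<bx[1]*1e3)&(Y>bx[2]*1e3)&(Y<bx[3]*1e3)&(P[:,2]>.032)&(P[:,2]<.045); X=X[m];Y=Y[m]
    lo,hi=[],[]
    for a in np.arange(X.min(),X.max()-5,6):
        k=(X>=a)&(X<a+6)
        if k.sum()>1: lo.append((a,Y[k].min())); hi.append((a,Y[k].max()))
    lo,hi=np.array(lo),np.array(hi)
    for n,e in(("lo",lo),("hi",hi)):
        e=e[abs(e[:,1]-np.median(e[:,1]))<8]; p=np.polyfit(*e.T,1); print(lab,n,"slope",p[0].round(3),"median",np.median(e[:,1]).round(1),len(e))
    fr=[(b,X[(Y>=b)&(Y<b+6)].max()) for b in np.arange(Y.min()+3,Y.max()-8,6)]
    print("  front",np.polyfit(*np.array(fr).T,1).round(3) if "fresh" in lab else "")
```

```text
spent lo slope -0.006 median -33.8 19
spent hi slope -0.013 median 49.5 19
  front 
mid lo slope 0.006 median -132.0 17
mid hi slope 0.001 median -49.4 17
  front 
fresh lo slope 0.019 median -49.6 8
fresh hi slope -0.051 median 34.1 8
  front [-4.1000e-02 -7.8728e+01]
fresh1 lo slope 0.021 median -229.9 6
fresh1 hi slope 0.005 median -147.5 6Traceback (most recent call last):
  File "<stdin>", line 12, in <module>
    return umr_maximum(a, axis, None, out, keepdims, initial, where)
ValueError: zero-size array to reduction operation maximum which has no identity
```

>>> drive_tool:
  deltas:
    - {"hand":-1,"translation":[10,-1,0],"twist":0}
    - {"hand":-1,"translation":[4,0,0],"twist":0}
    - {"hand":-1,"translation":[-1,-10,0],"twist":0}
    - {"hand":-1,"translation":[-1,-10,0],"twist":0}
    - {"hand":-1,"translation":[0,0,0],"twist":0}

```text
time_s: 14.82
eef_pos: [0.6768, -0.0521, 0.0168]
orientation: [0.045, 0.999, 0.001, 0.0]
ft_force: [-0.1, 3.8, 7.1]
finger_gap: 0.046
grip_force: 41.3
```

Run:
```python
from h import *
c=cap("top")
for b in((-.125,-.055),(-.075,-.055),(-.12,-.09)): print("fresh",prof(c,(*b,-.065,.075)))
save(c,"g5.png",(340,110,440,190),6)
```

```text
fresh (array([-107. ,  -55.3,  -62.2,   49.4]), np.int64(159))
fresh (array([-74.6, -55.3, -62.6,  49.8]), np.int64(91))
fresh (array([-107. ,  -90. ,  -35.2,   48.1]), np.int64(37))
```

View pics/g5.png

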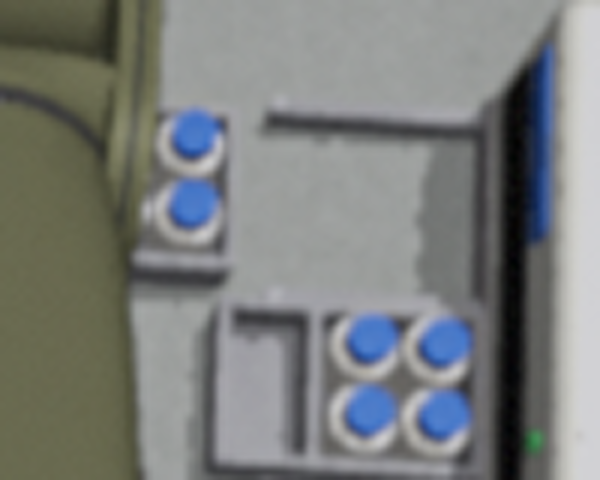

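The carrier's front is lined up with lane 0 (front edge at crop x≈228, Y −35 to 48 against the spent carrier's earlier −34 to 48). I'll insert it slowly.

>>> drive_tool:
  deltas:
    - {"hand":-1,"translation":[-1,-8,0],"twist":0}
    - {"hand":-1,"translation":[-1,-8,0],"twist":0}
    - {"hand":-1,"translation":[-1,-8,0],"twist":0}
    - {"hand":-1,"translation":[0,-8,0],"twist":0}
    - {"hand":-1,"translation":[0,0,0],"twist":0}

```text
time_s: 15.5
eef_pos: [0.6739, -0.0837, 0.0168]
orientation: [0.045, 0.999, 0.001, 0.0]
ft_force: [0.1, 4.0, 7.3]
finger_gap: 0.047
grip_force: 41.3
```

>>> drive_tool:
  deltas:
    - {"hand":-1,"translation":[-1,-10,0],"twist":0}
    - {"hand":-1,"translation":[-1,-10,0],"twist":0}
    - {"hand":-1,"translation":[-1,-10,0],"twist":0}
    - {"hand":-1,"translation":[-1,-10,0],"twist":0}
    - {"hand":-1,"translation":[-1,-10,0],"twist":0}
    - {"hand":-1,"translation":[-1,-10,0],"twist":0}
    - {"hand":-1,"translation":[-1,-10,0],"twist":0}
    - {"hand":-1,"translation":[0,0,0],"twist":0}

```text
time_s: 16.5
eef_pos: [0.6669, -0.1541, 0.0168]
orientation: [0.045, 0.999, 0.0, 0.0]
ft_force: [1.3, 2.6, 7.2]
finger_gap: 0.048
grip_force: 41.3
```

>>> drive_tool:
  deltas:
    - {"hand":-1,"translation":[-0.5,-5,0],"twist":0}
    - {"hand":-1,"translation":[-0.5,-5,0],"twist":0}
    - {"hand":-1,"translation":[-0.4,-4,0],"twist":0}
    - {"hand":-1,"translation":[0,-2,0],"twist":0}
    - {"hand":-1,"translation":[0,0,0],"twist":0}

```text
time_s: 17.12
eef_pos: [0.6655, -0.1687, 0.0168]
orientation: [0.045, 0.999, 0.001, 0.0]
ft_force: [0.7, 7.2, 8.0]
finger_gap: 0.051
grip_force: 41.4
```

>>> drive_tool:
  deltas:
    - {"hand":-1,"translation":[0,-2,0],"twist":0}
    - {"hand":-1,"translation":[0,-2,0],"twist":0}
    - {"hand":-1,"translation":[0,0,0],"twist":0}

```text
time_s: 17.5
eef_pos: [0.6655, -0.1725, 0.0168]
orientation: [0.045, 0.999, 0.002, 0.0]
ft_force: [-0.4, 7.9, 8.8]
finger_gap: 0.046
grip_force: 41.5
```

Run:
```python
from h import *
for n in("top","side"):
    c=cap(n)
    for y0 in(0,-.1,-.2): print(n,y0,prof(c,(-.08,-.02,y0-.048,y0+.052)))
```

```text
Traceback (most recent call last):
  File "h.py", line 26, in prof
    return (1000*np.r_[X[m].min(),X[m].max(),np.percentile(Y[m],[1,99])]).round(1),m.sum()
                       ~~~~~~~~^^
ValueError: zero-size array to reduction operation minimum which has no identity
```

>>> drive_tool:
  deltas:
    - {"hand":-1,"translation":[0,-1,0],"twist":0}
    - {"hand":-1,"translation":[0,-1,0],"twist":0}
    - {"hand":-1,"translation":[0,0,0],"twist":0}

```text
time_s: 17.92
eef_pos: [0.6655, -0.1743, 0.0168]
orientation: [0.045, 0.999, 0.002, 0.0]
ft_force: [-0.2, 8.6, 9.2]
finger_gap: 0.052
grip_force: 41.5
```

>>> drive_tool:
  deltas:
    - {"hand":-1,"translation":[0,-1,0],"twist":0}
    - {"hand":-1,"translation":[0,-1,0],"twist":0}
    - {"hand":-1,"translation":[0,0,0],"twist":0}

```text
time_s: 18.3
eef_pos: [0.6655, -0.1763, 0.0168]
orientation: [0.045, 0.999, 0.002, 0.0]
ft_force: [0.1, 7.9, 8.1]
finger_gap: 0.051
grip_force: 41.5
```

>>> drive_tool:
  deltas:
    - {"hand":-1,"translation":[0,-1,0],"twist":0}
    - {"hand":-1,"translation":[0,-1,0],"twist":0}
    - {"hand":-1,"translation":[0,0,0],"twist":0}

```text
time_s: 18.68
eef_pos: [0.6655, -0.1783, 0.0168]
orientation: [0.045, 0.999, 0.002, 0.0]
ft_force: [0.3, 8.5, 8.5]
finger_gap: 0.048
grip_force: 41.5
```

Run:
```python
from h import *
c=cap("side")
for y0 in(0,-.1,-.2): print(y0,prof(c,(-.09,-.02,y0-.048,y0+.052)))
c=cap("top")
for y0 in(0,-.1,-.2):
    try: print(y0,prof(c,(-.02,.065,y0-.048,y0+.052)))
    except Exception: print("hidden")
```

```text
0 (array([-81.7, -20.4, -37.1,  48.4]), np.int64(87))
-0.1 (array([ -72.2,  -20.2, -133.1,  -49.2]), np.int64(103))
-0.2 (array([ -70.7,  -20.2, -233.5, -149.7]), np.int64(102))
0 (array([ 41.2,  64.9, -47.8,  44. ]), np.int64(53))
-0.1 (array([  41.1,   64.7, -131.8,  -48.1]), np.int64(84))
-0.2 (array([  37.7,   64.8, -233.3, -149.6]), np.int64(73))
```

>>> drive_tool:
  deltas:
    - {"hand":-0.3,"translation":[0,0,0],"twist":0}
    - {"hand":-0.3,"translation":[0,0,0],"twist":0}
    - {"hand":-0.3,"translation":[0,0,0],"twist":0}
    - {"hand":-0.3,"translation":[0,0,20],"twist":0}
    - {"hand":-0.3,"translation":[0,0,40],"twist":0}
    - {"hand":-0.3,"translation":[0,0,50],"twist":0}
    - {"hand":-1,"translation":[2,50,20],"twist":0}
    - {"hand":-1,"translation":[2,50,20],"twist":0}
    - {"hand":-1,"translation":[2,50,20],"twist":0}
    - {"hand":-1,"translation":[0,0,0],"twist":0}

```text
time_s: 20.02
eef_pos: [0.6725, -0.0277, 0.1899]
orientation: [0.043, 0.999, -0.0, 0.003]
ft_force: [-0.1, -0.5, -0.2]
finger_gap: 0.002
grip_force: 0.0
```

Run:
```python
from h import *
for n in("top","side"):
    c=cap(n); c0=dict(np.load(n+"0.npz"))
    for k,cc in(("start",c0),("now",c)):
        for y0 in(0,-.1): print(n,k,y0,prof(cc,(-.09,-.03,y0-.048,y0+.052)))
    np.savez(n+"3.npz",**{k:c[k] for k in c})
    if n=="top":
        A=[cv2.resize(x["img"][120:210,350:450,::-1],(400,360),interpolation=cv2.INTER_CUBIC) for x in(c0,c)]; cv2.imwrite("pics/g6.png",np.hstack(A))
```

```text
top start 0 (array([-64.7, -30.2, -34. ,  50.6]), np.int64(103))
top start -0.1 (array([ -64.4,  -31.3, -133. ,  -48.7]), np.int64(108))
top now 0 (array([-62.2, -30.1, -35.1,  49.3]), np.int64(100))
top now -0.1 (array([ -64.4,  -30.9, -132.4,  -48.7]), np.int64(107))
side start 0 (array([-75.3, -30. , -38.2,  50. ]), np.int64(73))
side start -0.1 (array([ -70.7,  -32.6, -132.8,  -49.5]), np.int64(70))
side now 0 (array([-72.2, -30.7, -39.3,  49.2]), np.int64(70))
side now -0.1 (array([ -77. ,  -37.3, -132.1,  -49.3]), np.int64(68))
```

View pics/g6.png

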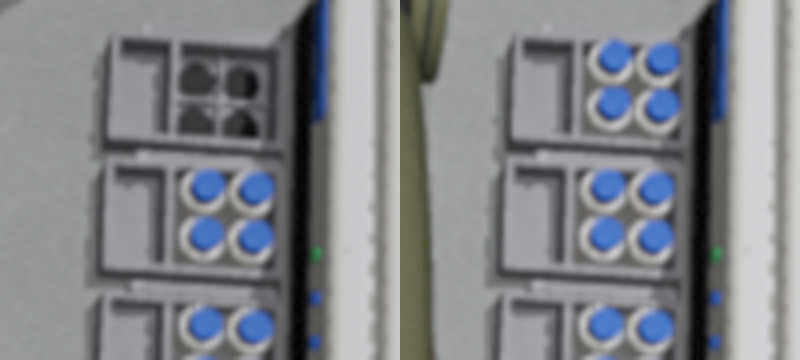

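In the right-hand crop the fresh carrier (rim 512–690, 35–150) lies where the spent one was, level with its neighbours and against the stop. The neighbours haven't moved, so I'm handing in.

Run:
```python
from h import *
for n in("top","side"): print(rect(dict(np.load(n+"3.npz")),.52,.68,.12,.36,.03,.045))
print(workorder.hand_in())
```

```text
(((603.7867431640625, 260.1824951171875), (131.6072540283203, 85.92190551757812), 87.16925811767578), 421)
(((604.0935668945312, 261.68072509765625), (135.52223205566406, 85.98847961425781), 88.09467315673828), 368)
the job is handed in; nothing more can be done
None
```

I parked the spent carrier on the return mat, about 6 mm off its centre, and slid the fresh carrier into the freed far lane (lane 0), pocket outwards. By the cameras it sits within about 3 mm of where the spent one stood. I handed the job in at about 20 s of the 64 s limit, and the hand-in returned no verdict.

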